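# Put the lids back on the pastel tubs

### The arm

A 6-joint arm with a two-finger parallel gripper is mounted at the origin on the work surface. World frame = base frame: x ahead of the robot, y to its left, z up, the work surface at z = 0. Lengths are in mm, angles in rad, forces in N, time in s.
With the tool pointing down it reaches from about 425 to 1125 mm from the base axis. Payload 14.9 kg.
Tool frame: the origin (TCP) lies on the mounting face of the last link; the fingertips stand 191 mm ahead of it and the grasp point (between the pads) lies 172 mm ahead of it; z points along the fingers, y is the line along which they close (so a half turn about z gives the same grasp; the last joint's range is limited). The gripper opens to 91 mm and grips with 3 to 60 N. Pads are 32 mm wide; open, the fingers measure 118 mm over their backs; the gripper's body (76 mm by 178 mm) begins 60 mm behind the grasp point.
Start: joints at [1.296, 0.379, 1.734, -0, 1.028, -0.033], TCP at [167.622, 679.649, 404.732] pointing down, gripper open.
Joint ranges: [-2.77, 2.77], [-0.74, 2.19], [0, 2.66], [-1.06, 4.2], [0.31, 2.87], [-3.08, 3.08]. Speed limits (rad/s): [1.89, 1.89, 2.39, 3.14, 3.14, 3.14].

### API

Orientations are given as a rotation vector (axis times angle).
In Python, from cell import arm gives the robot as it stands.
- The arm moves only by the tool arm_command, never from a script. Its argument "moves" is a list of rows, each a list of 7 numbers: the turn, a rotation vector about the tool's x, y, z in units of 45 degrees (1.0 is 45 degrees), then the shift along the tool's x, y, z in units of 25 cm (1.0 is 25 cm), then the gripper's target within -1 to 1 (fully open at 1, half-way at 0, shut at -1). In form: [[ax, ay, az, x, y, z, claw], ...]. A call has exactly 8 rows; each row is the pose to reach, as a shift and turn from the pose commanded when the call began, along the tool's axes at that moment; what a row does not reach only later rows make up. A row lasts 1/10 s, in which the tool goes at most 50 mm and 8.59 degrees, less where a joint would pass 70% of its speed; a pose out of reach is approached as far as the arm can. A call with a number of a shift or a turn outside -1 to 1 is refused whole. A call with a gripper value outside its range is refused whole. The fingers move at their own pace and stop on an object; "grip_force" is the grip in N (left out, the last holds). Time passes only in rows, so rows that repeat a pose let the fingers close, or fill a call up. It gives the time, the measured TCP pose, the force, the opening and the grip force at its end, in the units of the state.
- arm.sense(): the state, without advancing time (a new reading comes with each control period).
- arm.grab_frame(name): name is "side" or "top"; returns the picture (480x640x3 uint8, red, green, blue); there is no depth.
- arm.get_calibration(name): a dict with "fx", "fy", "cx", "cy" (pixels), "extrinsics" (4x4, takes a point from world to camera coordinates). Camera axes: x right, y down, z forward; pixel columns grow to the right and rows downward; lengths in mm; the calibration is good to about 2 mm. A picture is of the moment at which its call begins. get_calibration takes no time and is no camera call.
- arm.job_done(): hands the job in; it is judged then, once.
The state is a dict: "time": time; "qpos": joint angles; "dq": joint speeds; "tau": joint torques, N m; "ee_pos": TCP position; "orientation": TCP orientation; "ft_force": force on the tool from outside, world axes, zero at the start; "ft_torque": the same for the moment, N m; "finger_gap": finger opening in mm; "finger_force": force on a finger pad.
Only numpy, scipy, OpenCV 4.12 (cv2) and the standard library are available. Lean on these libraries where they do the work, as an engineer would, in place of code of your own. Each camera call takes 0.05 s, during which the arm holds its last target. There are 200 camera calls.

### The job

The drawing session is over: close the four open pastel tubs by putting on each the lid that fits it, set fully home so that it lies flat on the rim all round. Leave the tubs and the ink bottle standing upright where they are.

Things in the scene. Friction and masses are not known exactly. Their poses are not given: they have to be found in the camera images.
- small_lid_center (a point): Small round white plastic lid, 54 mm in diameter at its flange, 14 g. Point: its centre, z up. 15 mm tall: a 6 mm thick flat flange on top (widest part; grip its edge), below it a 9 mm deep tapered lip that fits inside the rim with 3 mm play all round. It lies on the table right way up, on its lip.
- large_lid_center (a point): Large round white plastic lid, 68 mm in diameter at its flange, 20 g. Point: its centre, z up. 15 mm tall: a 6 mm thick flat flange on top (widest part; grip its edge), below it a 9 mm deep tapered lip that fits inside the rim with 3 mm play all round. It lies on the table right way up, on its lip.
- square_lid_center (a point): Square white plastic lid, 64 x 64 mm at its flange, 22 g. x, y along its sides; fits any of four ways round. Point: its centre, z up. 15 mm tall: a 6 mm thick flat flange on top (widest part; grip its edge), below it a 9 mm deep tapered lip that fits inside the rim with 3 mm play all round. It lies on the table right way up, on its lip.
- oblong_lid_center (a point): Oblong white plastic lid, 62 mm (along its x) x 102 mm (along its y) at its flange, 30 g. Fits with lid's x along tub's x, either way. Point: its centre, z up. 15 mm tall: a 6 mm thick flat flange on top (widest part; grip its edge), below it a 9 mm deep tapered lip that fits inside the rim with 3 mm play all round. It lies on the table right way up, on its lip.
- small_tub_rim (a point): Small round open white plastic tub, 48 mm in outer diameter at the rim, 50 mm tall, about 140 g. Point: centre of its open mouth, level with the top of the rim; z up. Wall 2.5 mm. Loose on the table, holds pastel stubs (out of the lid's way). With its lid home the flange lies flat on the rim and the lid's centre is 1.5 mm below this point.
- large_tub_rim (a point): Large round open white plastic tub, 62 mm in outer diameter at the rim, 62 mm tall, about 260 g. Point: centre of its open mouth, level with the top of the rim; z up. Wall 2.5 mm. Loose on the table, holds pastel stubs (out of the lid's way). With its lid home the flange lies flat on the rim and the lid's centre is 1.5 mm below this point.
- square_tub_rim (a point): Square open white plastic tub, 58 x 58 mm, 55 mm tall, about 240 g. x, y along its sides; fits any of four ways round. Point: centre of its open mouth, level with the top of the rim; z up. Wall 2.5 mm. Loose on the table, holds pastel stubs (out of the lid's way). With its lid home the flange lies flat on the rim and the lid's centre is 1.5 mm below this point.
- oblong_tub_rim (a point): Oblong open white plastic tub, 56 mm (along its x) x 96 mm (along its y), 44 mm tall, about 300 g. Fits with lid's x along tub's x, either way. Point: centre of its open mouth, level with the top of the rim; z up. Wall 2.5 mm. Loose on the table, holds pastel stubs (out of the lid's way). With its lid home the flange lies flat on the rim and the lid's centre is 1.5 mm below this point.
- ink_bottle_center (a point): Bystander: a closed black glass ink bottle, 44 mm in diameter, 60 mm tall, standing loose among the tubs. The point is on its axis, half-way up (30 mm above the table).
There are look-alikes about, which are no part of the job. Leave any yellow look-alike of the part that bears square_lid_center alone.

How it is judged (in metres and radians):
At the end, for the whole second after the job is handed in: Each lid sits on its own tub, within 7 mm of its centre line, flange down on the rim (lid centre at most 1.5 mm above, 6 mm below it), level to 0.07 rad, at rest. Tubs upright to 0.07 rad, the ink bottle to 0.1 rad, all within 30 mm of where they began (horizontal distance between small_lid_center and small_tub_rim below 0.007 m and z of small_lid_center in the frame of small_tub_rim between -0.006 and 0.0015 m and angle between each of small_lid_center, small_tub_rim, large_lid_center, large_tub_rim, square_lid_center, square_tub_rim, oblong_lid_center, oblong_tub_rim's own z axis and vertical below 0.07 rad and distance of each of small_tub_rim, large_tub_rim, square_tub_rim, oblong_tub_rim, ink_bottle_center from where it was at the start of the episode below 0.03 m and linear speed of each of small_lid, large_lid, square_lid, oblong_lid below 0.02 m/s and horizontal distance between large_lid_center and large_tub_rim below 0.007 m and z of large_lid_center in the frame of large_tub_rim between -0.006 and 0.0015 m and horizontal distance between square_lid_center and square_tub_rim below 0.007 m and z of square_lid_center in the frame of square_tub_rim between -0.006 and 0.0015 m and horizontal distance between oblong_lid_center and oblong_tub_rim below 0.007 m and z of oblong_lid_center in the frame of oblong_tub_rim between -0.006 and 0.0015 m and angle between ink_bottle_center's own z axis and vertical below 0.1 rad); the robot touches nothing.
It fails at once if the small tub is tipped or shoved more than 5 cm (angle between small_tub_rim's own z axis and vertical above 0.5 rad or distance of small_tub_rim from where it was at the start of the episode above 0.05 m).
It fails at once if the large tub is tipped or shoved more than 5 cm (angle between large_tub_rim's own z axis and vertical above 0.5 rad or distance of large_tub_rim from where it was at the start of the episode above 0.05 m).
It fails at once if the square tub is tipped or shoved more than 5 cm (angle between square_tub_rim's own z axis and vertical above 0.5 rad or distance of square_tub_rim from where it was at the start of the episode above 0.05 m).
It fails at once if the oblong tub is tipped or shoved more than 5 cm (angle between oblong_tub_rim's own z axis and vertical above 0.5 rad or distance of oblong_tub_rim from where it was at the start of the episode above 0.05 m).
It fails at once if the ink bottle is tipped or shoved more than 5 cm (angle between ink_bottle_center's own z axis and vertical above 0.5 rad or distance of ink_bottle_center from where it was at the start of the episode above 0.05 m).
It also fails if it takes over 112 s, if anything falls off the work surface, if the arm or the gripper's body presses on something with over 40 N, if the wrist force passes 120 N, or if a joint passes its speed limit or range.

## Working session

There is one attempt and no reset: what is moved stays moved. The work goes in short steps, Python scripts to look and compute and a tool call to move; the robot and the scene stay as the last step left them, time stands still between calls to the robot, and variables do not carry over. Pictures are saved under pics/ and viewed, at most 14 in all, crops included, and the job is handed in when it is done.

Besides the shell and the picture viewer there is one more tool, called by a JSON object that holds its "method" and its "body", one argument or row to a line. arm_command: Moves the arm, as the interface text tells. Its arguments: {"type":"object","properties":{"moves":{"type":"array"},"grip_force":{"type":"number"}},"required":["moves"]}

```bash
ls; mkdir -p pics; python3 - <<'E'
from cell import arm
import cv2
s=arm.sense();print(s)
for n in("top","side"):
    f=arm.grab_frame(n);cv2.imwrite(f"pics/{n}0.png",f[:,:,::-1]);print(n,arm.get_calibration(n))
E
```

```text
pics
{'time': 0.0, 'qpos': array([ 1.29570512e+00,  3.79401045e-01,  1.73478081e+00, -1.38063347e-05,
        1.02845742e+00, -3.33146805e-02]), 'dq': array([-0.00117217, -0.00034779, -0.00037244,  0.00121601,  0.00116047,
        0.00114434]), 'tau': array([ 1.53290068e-03, -7.63743067e+01, -4.34372807e+01,  6.51049381e-02,
        4.23988898e-02, -8.63640798e-05]), 'ee_pos': array([167.56529095, 679.45653617, 404.09338093]), 'orientation': array([-3.78828192e-01, -3.11851797e+00,  1.62730072e-03]), 'ft_force': array([-0.20665076,  0.52205944,  0.30501626]), 'ft_torque': array([ 0.04533422, -0.04501803,  0.04099532]), 'finger_force': 0.0, 'finger_gap': 91.29709059788875}
top {'fx': 489.829201397187, 'fy': 489.829201397187, 'cx': 322.3947691291743, 'cy': 247.66198674893639, 'extrinsics': array([[-1.51352697e-02, -9.99851045e-01,  8.29523485e-03,
        -1.47594212e+00],
       [-9.91230429e-01,  1.39145346e-02, -1.31410132e-01,
         5.09245794e+02],
       [ 1.31275133e-01, -1.02114170e-02, -9.91293381e-01,
         9.26020038e+02],
       [ 0.00000000e+00,  0.00000000e+00,  0.00000000e+00,
         1.00000000e+00]])}
side {'fx': 529.1874090463162, 'fy': 529.1874090463162, 'cx': 325.86064288697816, 'cy': 237.52374211314387, 'extrinsics': array([[ 8.89666831e-01, -4.56021152e-01, -2.31870343e-02,
        -4.61451481e+02],
       [-2.47299032e-01, -4.38531519e-01, -8.64021583e-01,
         1.82025990e+02],
       [ 3.83843872e-01,  7.74425475e-01, -5.02920537e-01,
         1.02378470e+03],
       [ 0.00000000e+00,  0.00000000e+00,  0.00000000e+00,
         1.00000000e+00]])}
```

View pics/top0.png

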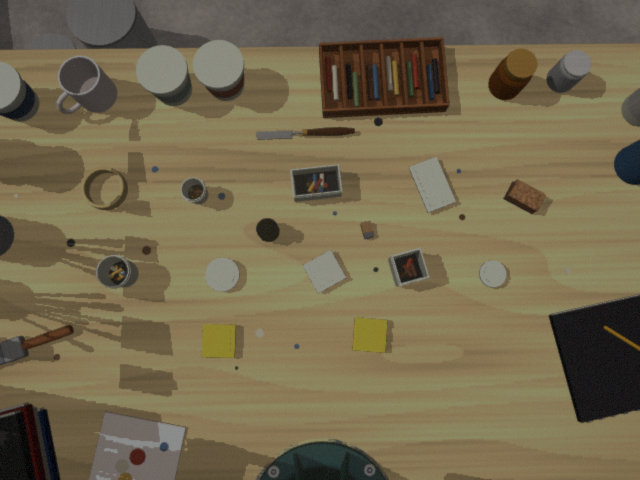

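View pics/side0.png

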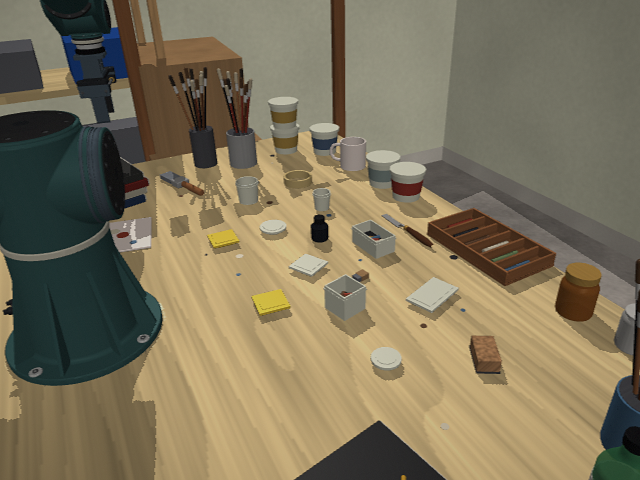

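The top view shows everything: the lids are large round (222,274), square (325,271), small round (493,274) and oblong (433,185). The tubs are small (194,190), large (116,271), oblong (317,183) and square (409,268), with the ink bottle at (268,230). The side view agrees. The yellow squares at (219,341) and (370,335) are look-alikes, so I'll leave them alone.

```bash
cat > h.py <<'E'
import numpy as np,cv2
from cell import arm
C={n:arm.get_calibration(n) for n in("top","side")}
def cast(n,uv,z):
    c=C[n];E=c["extrinsics"];R=E[:3,:3];o=-R.T@E[:3,3]
    uv=np.atleast_2d(uv).astype(float)
    d=np.c_[(uv[:,0]-c["cx"])/c["fx"],(uv[:,1]-c["cy"])/c["fy"],np.ones(len(uv))]@R
    return (o+d*((z-o[2])/d[:,2])[:,None])[:,:2]
def proj(n,p):
    c=C[n];q=np.atleast_2d(p)@c["extrinsics"][:3,:3].T+c["extrinsics"][:3,3]
    return np.c_[q[:,0]/q[:,2]*c["fx"]+c["cx"],q[:,1]/q[:,2]*c["fy"]+c["cy"]]
px={"sl":(493,274),"ll":(222,274),"ql":(325,271),"ol":(433,185),"st":(194,190),"lt":(116,271),"qt":(409,268),"ot":(317,183)}
E
python3 - <<'E'
from h import *
ims=np.mean([arm.grab_frame("top").astype(float) for _ in range(6)],0)
np.save("top.npy",ims)
def crop(k):
    u,v=px[k];a=ims[v-33:v+33,u-33:u+33,::-1]
    return cv2.resize(np.clip(a*1.3,0,255).astype(np.uint8),(198,198),interpolation=cv2.INTER_CUBIC)
cv2.imwrite("pics/crops.png",np.vstack([np.hstack([crop(k) for k in r]) for r in (("sl","ll","ql","ol"),("st","lt","qt","ot"))]))
hs=cv2.cvtColor(ims.astype(np.uint8),cv2.COLOR_RGB2HSV)
for k,(u,v) in px.items(): print(k,"row",[tuple(int(t) for t in hs[v,x,1:]) for x in range(u-28,u+29,3)])
c=C["top"]["extrinsics"];print(-c[:3,:3].T@c[:3,3])
E
```

```text
sl row [(83, 141), (82, 140), (86, 140), (83, 141), (84, 139), (22, 139), (23, 142), (22, 142), (23, 143), (22, 142), (23, 143), (22, 142), (23, 142), (25, 144), (97, 108), (92, 136), (89, 140), (91, 140), (94, 139)]
ll row [(88, 139), (87, 141), (87, 140), (87, 138), (20, 142), (20, 143), (22, 142), (20, 141), (21, 143), (20, 142), (20, 141), (22, 142), (22, 142), (20, 141), (21, 143), (58, 96), (97, 113), (98, 115), (80, 140)]
ql row [(74, 141), (74, 142), (74, 141), (41, 136), (20, 142), (20, 143), (21, 143), (23, 142), (21, 143), (20, 143), (22, 142), (21, 143), (21, 143), (21, 144), (22, 142), (31, 132), (98, 114), (87, 126), (81, 141)]
ol row [(95, 140), (95, 140), (96, 141), (96, 138), (22, 139), (24, 141), (25, 143), (23, 143), (24, 141), (25, 144), (25, 142), (23, 143), (23, 142), (25, 143), (25, 142), (97, 105), (92, 138), (91, 140), (92, 141)]
st row [(90, 139), (90, 139), (89, 140), (91, 140), (88, 139), (35, 125), (43, 71), (45, 68), (82, 59), (113, 54), (121, 63), (120, 66), (89, 60), (39, 92), (100, 107), (100, 110), (100, 110), (99, 111), (100, 110)]
lt row [(97, 103), (102, 103), (98, 102), (28, 99), (31, 65), (31, 65), (31, 65), (46, 44), (78, 46), (141, 125), (148, 119), (88, 101), (31, 65), (24, 74), (31, 91), (40, 63), (44, 64), (97, 110), (98, 114)]
qt row [(77, 140), (77, 140), (77, 140), (60, 111), (26, 99), (20, 103), (40, 32), (103, 37), (117, 70), (159, 77), (119, 62), (121, 57), (9, 28), (32, 63), (27, 84), (35, 132), (99, 113), (99, 113), (102, 113)]
ot row [(99, 139), (27, 134), (56, 41), (52, 39), (60, 38), (66, 35), (124, 78), (120, 64), (125, 124), (46, 67), (153, 85), (50, 128), (141, 78), (25, 41), (36, 42), (33, 39), (33, 46), (27, 132), (101, 104)]
[3.83194184e+02 8.94336246e-01 9.84889834e+02]
```

View pics/crops.png

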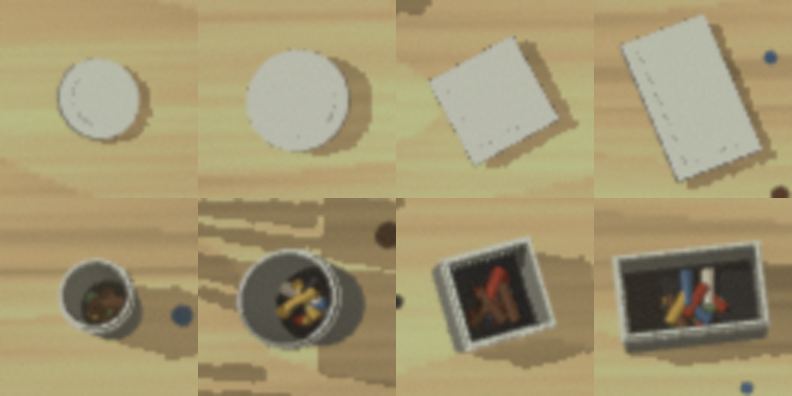

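The crops show all the lids as clean white patches. The tub rims are thin bright rings, and the large tub's rim is in shadow. Next I'll fit them.

```bash
cat > m.py <<'E'
from h import *
dim={"sl":54,"ll":68,"ql":(64,64),"ol":(62,102),"st":48,"lt":62,"qt":(58,58),"ot":(56,96)}
H={"st":50,"lt":62,"qt":55,"ot":44}
def rect(P):
    (cx,cy),(w,h),a=cv2.minAreaRect(P.astype(np.float32)); return cx,cy,w,h,a   # a: direction of w
def lid(im,k,z=13,uv=None):
    u,v=uv or px[k];s=6;a=cv2.resize(im[v-40:v+40,u-40:u+40].astype(np.float32),None,fx=s,fy=s,interpolation=cv2.INTER_LINEAR)
    sat=1-a.min(2)/a.max(2)
    m=((sat<.19)&(a.max(2)>110)).astype(np.uint8)
    cs,_=cv2.findContours(m,cv2.RETR_EXTERNAL,cv2.CHAIN_APPROX_NONE);c=max(cs,key=cv2.contourArea)[:,0]
    P=cast("top",(c+.5)/s-.5+[u-40,v-40],z)
    if np.isscalar(dim[k]):
        M=cv2.moments(P.astype(np.float32));return M["m10"]/M["m00"],M["m01"]/M["m00"],2*np.sqrt(M["m00"]/np.pi)
    return rect(P)
def tub(im,k):
    z=H[k];u,v=px[k];a=im[v-40:v+40,u-40:u+40]
    sat=1-a.min(2)/a.max(2);Wt=np.where(sat<.28,im[v-40:v+40,u-40:u+40].max(2),0)
    W=(im.max(2)*np.clip(1.6-(1-im.min(2)/im.max(2))*3,0,1)).astype(np.float32)
    m=((W>75)).astype(np.uint8)[v-40:v+40,u-40:u+40]
    n,l,st,ct=cv2.connectedComponentsWithStats(m);i=1+np.argmax(st[1:,4])
    P=cast("top",np.argwhere(l==i)[:,::-1]+[u-40,v-40],z)
    cx,cy,w,h,an=rect(P);print("   init",np.round((cx,cy,w,h,an),1))
    rd=np.isscalar(dim[k]);th=np.radians(an) if not rd else 0
    if k=="ot" and w>h: th+=np.pi/2
    p=np.array([cx,cy,th])
    for it in range(6):
        c,s=np.cos(p[2]),np.sin(p[2]);R=np.array([[c,-s],[s,c]])
        if rd:
            t=np.linspace(0,2*np.pi,72,endpoint=False);N=np.c_[np.cos(t),np.sin(t)];Q=N*(dim[k]/2-1.25)
        else:
            hx,hy=np.array(dim[k])/2-1.25;f=np.linspace(-.75,.75,24);o=np.ones(24);e=np.zeros(24)
            Q=np.vstack([np.c_[o*hx,f*hy],np.c_[-o*hx,f*hy],np.c_[f*hx,o*hy],np.c_[f*hx,-o*hy]])
            N=np.vstack([np.c_[o,e],np.c_[-o,e],np.c_[e,o],np.c_[e,-o]])
        Q=Q@R.T;N=N@R.T
        rr=np.arange(-6,6.01,.25) if it<3 else np.arange(-4,4.01,.25)
        G=p[:2]+Q[:,None]+N[:,None]*rr[None,:,None]
        uv=proj("top",np.c_[G.reshape(-1,2),np.full(G.size//2,z)]).astype(np.float32)
        S=cv2.remap(W,uv[:,0].reshape(len(Q),-1),uv[:,1].reshape(len(Q),-1),cv2.INTER_LINEAR)
        w=np.clip(S-(.75*S.max(1,keepdims=True)),0,None)+1e-6
        off=(w*rr).sum(1)/w.sum(1)
        A=np.c_[N,N[:,1]*Q[:,0]-N[:,0]*Q[:,1]]
        if rd:A=A[:,:2]
        ok=np.ones(len(Q),bool)
        for _ in range(3):
            B=np.c_[A,np.ones(len(Q))]   # last: common size offset
            d=np.linalg.lstsq(B[ok],off[ok],rcond=None)[0];r=off-B@d;ok=abs(r)<2.2*np.std(r[ok])+.2
        p[:len(d)-1]+=d[:-1]
    return p[0],p[1],np.degrees(p[2]),"size",d[-1],"rms",np.std(r[ok]),ok.sum()
if __name__=="__main__":
    im=np.load("top.npy")
    for k in("sl","ll","ql","ol"):print(k,np.round(lid(im,k),2))
    for k in H:
        t=tub(im,k);print(k,[round(float(x),2) if not isinstance(x,str) else x for x in t])
    print("ink",cast("top",(268,228),60))
E
python3 m.py
```

```text
sl [ 455.37 -347.06   53.43]
ll [461.96 191.36  67.06]
ql [465.03 -11.53  64.44  65.03  28.24]
ol [ 639.89 -234.32  102.35   63.21   20.55]
   init [5.718e+02 2.401e+02 5.330e+01 1.529e+02 5.000e-01]
st [570.03, 240.37, 0.0, 'size', 0.04, 'rms', 0.26, 72.0]
   init [461.4 393.5 119.4  73.4  86.6]
lt [466.4, 387.5, 0.0, 'size', 0.55, 'rms', 0.43, 70.0]
   init [ 459.3 -152.7   90.2  116.     1. ]
qt [465.93, -163.27, 10.17, 'size', 1.09, 'rms', 0.98, 95.0]
   init [579.7   1.9 157.4  37.   84.8]
ot [588.59, 1.47, 178.66, 'size', 0.09, 'rms', 0.47, 87.0]
ink [[545.07794052  94.85271722]]
```

```bash
python3 - <<'E'
s=open('m.py').read()
a=s.index("    m=((W>75))");b=s.index("    rd=np.isscalar(dim[k]);th")
s=s[:a]+'    cx,cy=cast("top",ic[k],z)[0];an=iy[k]\n'+s[b:]
s=s.replace('    if k=="ot" and w>h: th+=np.pi/2\n','').replace('def tub','ic={"st":(193.5,189),"lt":(113,270),"qt":(409,265.5),"ot":(317,181.5)};iy={"st":0,"lt":0,"qt":14.6,"ot":6}\ndef tub')
open('m.py','w').write(s)
E
python3 m.py
cat > ov.py <<'E'
from m import *
im=np.load("top.npy")
rows=[]
for k in H:
    t=tub(im,k);u,v=px[k]
    c=cv2.resize(np.clip(im[v-33:v+33,u-33:u+33,::-1]*1.3,0,255).astype(np.uint8),None,fx=6,fy=6,interpolation=cv2.INTER_CUBIC)
    if np.isscalar(dim[k]):
        q=np.linspace(0,6.28,60);Q=np.c_[np.cos(q),np.sin(q)]*(dim[k]/2-1.25)
    else:
        hx,hy=np.array(dim[k])/2-1.25;Q=np.array([[hx,hy],[hx,-hy],[-hx,-hy],[-hx,hy]]);a=np.radians(t[2]);Q=Q@np.array([[np.cos(a),np.sin(a)],[-np.sin(a),np.cos(a)]])
    P=proj("top",np.c_[Q+t[:2],np.full(len(Q),H[k])]);P=(P-[u-33,v-33]+.5)*6
    cv2.polylines(c,[np.round(P).astype(int)],True,(0,0,255),1);rows.append(c)
cv2.imwrite("pics/ov.png",cv2.resize(np.vstack([np.hstack(rows[:2]),np.hstack(rows[2:])]),(600,600)))
E
python3 ov.py
```

```text
sl [ 455.37 -347.06   53.43]
ll [461.96 191.36  67.06]
ql [465.03 -11.53  64.44  65.03  28.24]
ol [ 639.89 -234.32  102.35   63.21   20.55]
st [626.31, 243.56, 0.0, 'size', 0.45, 'rms', 0.28, 69.0]
lt [466.4, 387.5, 0.0, 'size', 0.55, 'rms', 0.43, 70.0]
qt [468.59, -174.37, 14.37, 'size', 0.79, 'rms', 0.14, 96.0]
ot [642.4, 2.52, 5.63, 'size', 0.49, 'rms', 0.24, 96.0]
ink [[545.07794052  94.85271722]]
```

View pics/ov.png

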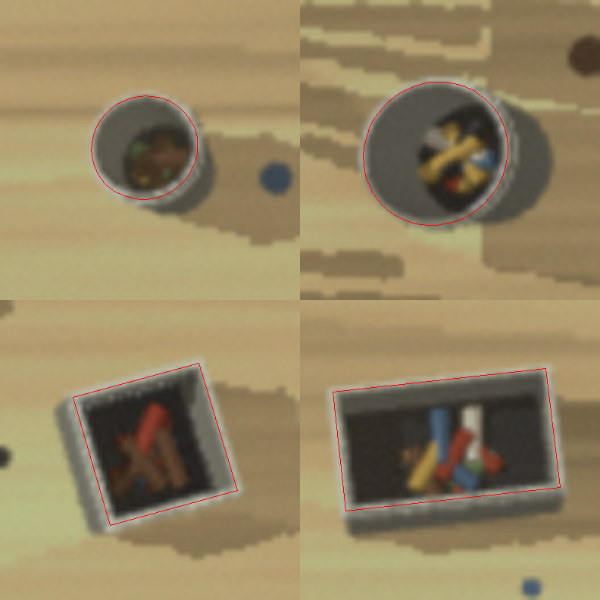

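The fitted rims lie on the rim rings, so the positions are usable. I'll write a helper that converts a world target into tool-axis units.

```bash
cat > g.py <<'E'
import sys,numpy as np
from scipy.spatial.transform import Rotation as R
from cell import arm
# args: x,y,tipz,phi(deg; world direction of closing axis) ... one per call, from the sensed pose
s=arm.sense();p=s["ee_pos"];r=R.from_rotvec(s["orientation"]);Y=r.as_matrix()[:,1]
print("t",round(s["time"],2),"xy",p[:2].round(2),"tip",round(p[2]-191,2),"phi",round(np.degrees(np.arctan2(Y[1],Y[0])),2),"gap",round(s["finger_gap"],1),"F",s["ft_force"].round(1),"q6",round(s["qpos"][5],2))
for a in sys.argv[1:]:
    x,y,z,f=map(float,a.split(","));t=np.array([x,y,z+191]);f=np.radians(f)
    q=R.from_matrix(np.array([[-np.sin(f),np.cos(f),0],[np.cos(f),np.sin(f),0],[0,0,-1]]))
    d=r.inv().apply(t-p)/250;w=(r.inv()*q).as_rotvec()/(np.pi/4)
    print(a,np.r_[w,d].round(3).tolist(),"dist",round(np.linalg.norm(t-p)));p,r=t,q
E
python3 g.py 340,450,150,76.2 462,191.4,60,76.2 462,191.4,5,76.2
```

```text
t 0.4 xy [167.63 679.62] tip 213.65 phi 76.15 gap 91.5 F [-0.1  0.3 -0.6] q6 -0.03
340,450,150,76.2 [-0.0, -0.0, -0.001, -0.889, -0.727, 0.255] dist 294
462,191.4,60,76.2 [0.0, 0.0, 0.0, -0.721, -0.888, 0.36] dist 300
462,191.4,5,76.2 [0.0, 0.0, 0.0, 0.0, 0.0, 0.22] dist 55
```

{"method": "arm_command", "body": {
  "moves": [
    [0,0,0,-0.889,-0.727,0.255,1],
    [0,0,0,-0.889,-0.727,0.255,1],
    [0,0,0,-0.889,-0.727,0.255,1],
    [0,0,0,-0.889,-0.727,0.255,1],
    [0,0,0,-0.889,-0.727,0.255,1],
    [0,0,0,-0.889,-0.727,0.255,1],
    [0,0,0,-0.889,-0.727,0.255,1],
    [0,0,0,-0.889,-0.727,0.255,1]
  ],
  "grip_force": 12
}}

```text
time: 1.2
ee_pos: [340.4, 449.5, 341.1]
orientation: [-0.382, -3.118, -0.0]
ft_force: [-0.5, -0.2, -0.7]
finger_gap: 91.2
finger_force: 0.0
```

{"method": "arm_command", "body": {
  "moves": [
    [0,0,0,-0.721,-0.888,0.36,1],
    [0,0,0,-0.721,-0.888,0.36,1],
    [0,0,0,-0.721,-0.888,0.36,1],
    [0,0,0,-0.721,-0.888,0.36,1],
    [0,0,0,-0.721,-0.888,0.36,1],
    [0,0,0,-0.721,-0.888,0.36,1],
    [0,0,0,-0.721,-0.888,0.36,1],
    [0,0,0,-0.721,-0.888,0.36,1]
  ]
}}

```text
time: 2.0
ee_pos: [462.2, 191.5, 251.0]
orientation: [0.381, 3.118, 0.0]
ft_force: [-0.4, -0.4, -0.1]
finger_gap: 91.2
finger_force: 0.0
```

```bash
python3 g.py 462,191.4,5,76.2
```

```text
t 2.0 xy [462.19 191.54] tip 60.03 phi 76.08 gap 91.2 F [-0.4 -0.4 -0.1] q6 -0.98
462,191.4,5,76.2 [0.0, 0.0, -0.003, 0.001, -0.001, 0.22] dist 55
```

{"method": "arm_command", "body": {
  "moves": [
    [0,0,0,0,0,0.05,1],
    [0,0,0,0,0,0.1,1],
    [0,0,0,0,0,0.15,1],
    [0,0,0,0,0,0.2,1],
    [0,0,0,0,0,0.22,1],
    [0,0,0,0,0,0.22,-1],
    [0,0,0,0,0,0.22,-1],
    [0,0,0,0,0,0.22,-1]
  ]
}}

```text
time: 2.8
ee_pos: [461.9, 191.3, 196.4]
orientation: [0.379, 3.118, 0.0]
ft_force: [-0.2, 0.9, 0.3]
finger_gap: 70.2
finger_force: 0.0
```

{"method": "arm_command", "body": {
  "moves": [
    [0,0,0,0,0,0,-1],
    [0,0,0,0,0,0,-1],
    [0,0,0,0,0,0,-1],
    [0,0,0,0,0,0,-1],
    [0,0,0,0,0,-0.1,-1],
    [0,0,0,0,0,-0.2,-1],
    [0,0,0,0,0,-0.35,-1],
    [0,0,0,0,0,-0.4,-1]
  ]
}}

```text
time: 3.6
ee_pos: [462.3, 191.5, 298.8]
orientation: [0.379, 3.116, 0.003]
ft_force: [0.4, 0.2, -1.0]
finger_gap: 66.8
finger_force: 12.0
```

```bash
python3 g.py 466.4,387.5,100,76.2 466.4,387.5,57,76.2; python3 -c "
from h import *
f=arm.grab_frame('side');cv2.imwrite('pics/s1.png',cv2.resize(f[130:290,180:400,::-1],None,fx=3,fy=3))"
```

```text
t 3.6 xy [462.35 191.5 ] tip 107.82 phi 76.14 gap 66.8 F [ 0.4  0.2 -1. ] q6 -0.98
466.4,387.5,100,76.2 [0.003, 0.004, -0.001, 0.172, 0.765, 0.032] dist 196
466.4,387.5,57,76.2 [0.0, 0.0, 0.0, 0.0, 0.0, 0.172] dist 43
```

View pics/s1.png

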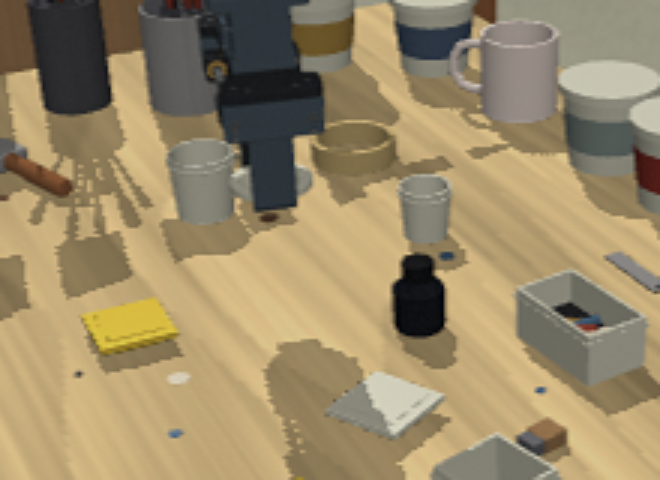

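The large lid is held, 66.8 mm between the fingers and showing behind the finger at about crop (272,182). I'll move over the large tub and stop with the lip just above the rim.

{"method": "arm_command", "body": {
  "moves": [
    [0,0,0,0.172,0.765,0.032,-1],
    [0,0,0,0.172,0.765,0.032,-1],
    [0,0,0,0.172,0.765,0.032,-1],
    [0,0,0,0.172,0.765,0.032,-1],
    [0,0,0,0.172,0.765,0.032,-1],
    [0,0,0,0.172,0.765,0.1,-1],
    [0,0,0,0.172,0.765,0.12,-1],
    [0,0,0,0.172,0.765,0.12,-1]
  ]
}}

```text
time: 4.45
ee_pos: [465.4, 385.7, 263.9]
orientation: [-0.38, -3.116, 0.004]
ft_force: [0.1, -0.7, -0.8]
finger_gap: 67.5
finger_force: 12.0
```

```bash
python3 g.py 466.4,387.5,58,76.2; python3 -c "
from h import *
f=arm.grab_frame('side');cv2.imwrite('pics/s2.png',cv2.resize(f[150:230,200:300,::-1],None,fx=6,fy=6,interpolation=cv2.INTER_CUBIC))
t=arm.grab_frame('top');cv2.imwrite('pics/t2.png',cv2.resize(t[220:320,60:170,::-1],None,fx=5,fy=5,interpolation=cv2.INTER_CUBIC))"
```

```text
t 4.45 xy [465.35 385.72] tip 72.95 phi 76.08 gap 67.5 F [ 0.1 -0.7 -0.8] q6 -0.67
466.4,387.5,58,76.2 [-0.003, -0.003, -0.003, -0.002, 0.008, 0.06] dist 15
```

View pics/s2.png

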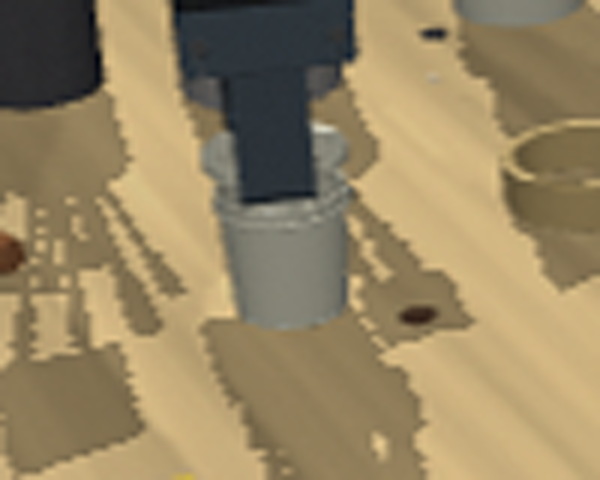

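View pics/t2.png

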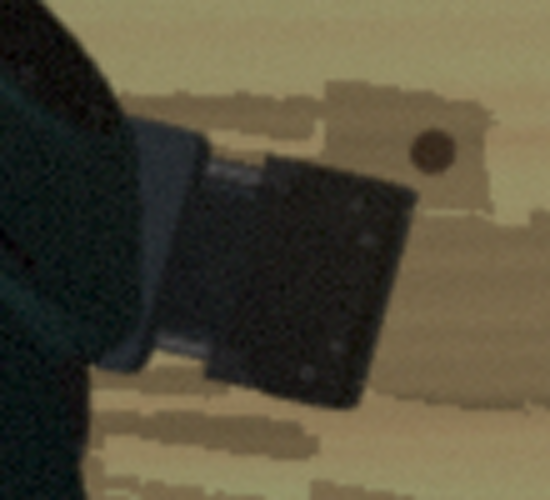

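The side view shows the lid held level above the tub, lid edges at crop x 201–348 and rim edges at 214–351. The top view is blocked by the gripper. I'll compare this with the predicted projection.

```bash
python3 -c "
from h import *
a=np.arange(0,6.283,.02)
def ring(x,y,z,r): 
    u=proj('side',np.c_[x+r*np.cos(a),y+r*np.sin(a),np.full(len(a),z)])
    u=(u-[200,150]+.5)*6; return u.min(0).round(1),u.max(0).round(1)
print('lid',ring(465.35,385.72,80,34),'rim',ring(466.4,387.5,61,31))"
```

```text
lid (array([194.1, 126.6]), array([343. , 186.1])) rim (array([206.2, 164.7]), array([340.9, 219.9]))
```

The prediction and the picture agree to about 1 mm. Now lowering.

{"method": "arm_command", "body": {
  "moves": [
    [0,0,0,-0.003,0.008,0,-1],
    [0,0,0,-0.003,0.008,0.01,-1],
    [0,0,0,-0.003,0.008,0.02,-1],
    [0,0,0,-0.003,0.008,0.03,-1],
    [0,0,0,-0.003,0.008,0.04,-1],
    [0,0,0,-0.003,0.008,0.048,-1],
    [0,0,0,-0.003,0.008,0.054,-1],
    [0,0,0,-0.003,0.008,0.058,-1]
  ]
}}

```text
time: 5.35
ee_pos: [467.0, 389.0, 251.3]
orientation: [-0.379, -3.119, 0.0]
ft_force: [0.5, 0.5, -0.3]
finger_gap: 67.3
finger_force: 12.0
```

```bash
python3 g.py 466.4,387.5,58,76.2; python3 -c "
from h import *
f=arm.grab_frame('side');cv2.imwrite('pics/s3.png',cv2.resize(f[150:230,200:300,::-1],None,fx=6,fy=6,interpolation=cv2.INTER_CUBIC))"
```

```text
t 5.35 xy [466.96 389.01] tip 60.31 phi 76.15 gap 67.3 F [ 0.5  0.5 -0.3] q6 -0.67
466.4,387.5,58,76.2 [-0.0, -0.0, -0.001, 0.001, -0.006, 0.009] dist 3
```

View pics/s3.png

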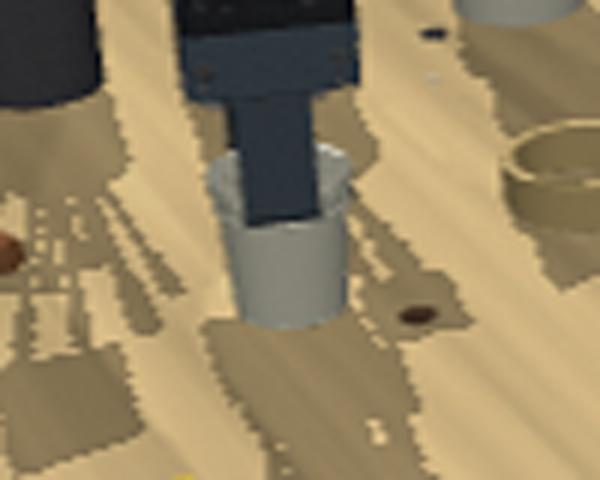

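The lid is going in with no contact force. I'll correct 1.5 mm sideways, seat it, release and rise.

{"method": "arm_command", "body": {
  "moves": [
    [0,0,0,0.001,-0.006,0.003,-1],
    [0,0,0,0.001,-0.006,0.006,-1],
    [0,0,0,0.001,-0.006,0.01,-1],
    [0,0,0,0.001,-0.006,0.012,-1],
    [0,0,0,0.001,-0.006,0.012,-1],
    [0,0,0,0.001,-0.006,0.012,-1],
    [0,0,0,0.001,-0.006,0.012,-1],
    [0,0,0,0.001,-0.006,0.012,-1]
  ]
}}

```text
time: 6.2
ee_pos: [466.5, 387.7, 249.1]
orientation: [0.379, 3.118, 0.0]
ft_force: [-3.1, -3.2, 10.1]
finger_gap: 67.2
finger_force: 12.0
```

{"method": "arm_command", "body": {
  "moves": [
    [0,0,0,0,0,0,1],
    [0,0,0,0,0,0,1],
    [0,0,0,0,0,0,1],
    [0,0,0,0,0,0,1],
    [0,0,0,0,0,-0.05,1],
    [0,0,0,0,0,-0.15,1],
    [0,0,0,0,0,-0.3,1],
    [0,0,0,0,0,-0.4,1]
  ]
}}

```text
time: 7.0
ee_pos: [466.6, 387.8, 351.5]
orientation: [0.379, 3.117, 0.002]
ft_force: [-0.0, -0.0, 0.6]
finger_gap: 91.0
finger_force: 0.0
```

```bash
python3 g.py 466,188,110,50 465.0,-11.5,60,28.24 465,-11.5,5,28.24
```

```text
t 7.0 xy [466.59 387.8 ] tip 160.49 phi 76.15 gap 91.0 F [-0.  -0.   0.6] q6 -0.67
466,188,110,50 [0.002, 0.001, 0.581, -0.189, -0.777, 0.201] dist 206
465.0,-11.5,60,28.24 [0.0, 0.0, 0.484, -0.51, -0.614, 0.2] dist 206
465,-11.5,5,28.24 [0.0, 0.0, 0.0, 0.0, 0.0, 0.22] dist 55
```

{"method": "arm_command", "body": {
  "moves": [
    [0,0,0.1,-0.189,-0.777,0.201,1],
    [0,0,0.2,-0.189,-0.777,0.201,1],
    [0,0,0.4,-0.189,-0.777,0.201,1],
    [0,0,0.581,-0.189,-0.777,0.201,1],
    [0,0,0.581,-0.189,-0.777,0.201,1],
    [0,0,0.581,-0.189,-0.777,0.201,1],
    [0,0,0.581,-0.189,-0.777,0.201,1],
    [0,0,0.581,-0.189,-0.777,0.201,1]
  ]
}}

```text
time: 7.8
ee_pos: [466.1, 188.8, 298.9]
orientation: [1.071, 2.952, 0.001]
ft_force: [-1.4, 0.4, 0.4]
finger_gap: 91.2
finger_force: 0.0
```

{"method": "arm_command", "body": {
  "moves": [
    [0,0,0.1,-0.51,-0.614,0.2,1],
    [0,0,0.2,-0.51,-0.614,0.2,1],
    [0,0,0.4,-0.51,-0.614,0.2,1],
    [0,0,0.484,-0.51,-0.614,0.2,1],
    [0,0,0.484,-0.51,-0.614,0.2,1],
    [0,0,0.484,-0.51,-0.614,0.2,1],
    [0,0,0.484,-0.51,-0.614,0.2,1],
    [0,0,0.484,-0.51,-0.614,0.2,1]
  ]
}}

```text
time: 8.6
ee_pos: [465.1, -10.5, 248.6]
orientation: [1.609, 2.698, 0.001]
ft_force: [0.8, -0.3, -0.7]
finger_gap: 91.5
finger_force: 0.0
```

```bash
python3 g.py 465,-11.5,5,28.24; python3 -c "
from m import *
t=np.mean([arm.grab_frame('top').astype(float) for _ in range(3)],0)
c=t[235:310,80:155,::-1];cv2.imwrite('pics/t3.png',cv2.resize(np.clip(c*1.4,0,255).astype(np.uint8),None,fx=6,fy=6,interpolation=cv2.INTER_CUBIC))
dim['lt']=68
print(lid(t,'lt',z=66,uv=(116,271)))"
```

```text
t 8.6 xy [465.07 -10.47] tip 57.62 phi 28.37 gap 91.5 F [ 0.8 -0.3 -0.7] q6 -0.57
465,-11.5,5,28.24 [0.001, 0.0, 0.003, -0.003, -0.002, 0.21] dist 53
(466.5440988576694, 386.7198920094925, np.float64(67.23602494581142))
```

View pics/t3.png

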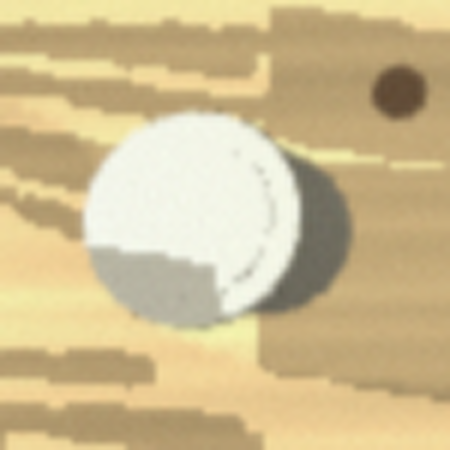

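The large lid sits flat and centred at (466.5, 386.7), and camera and robot agree to about 1 mm. Next is the square lid.

{"method": "arm_command", "body": {
  "moves": [
    [0,0,0,0,0,0.05,1],
    [0,0,0,0,0,0.1,1],
    [0,0,0,0,0,0.15,1],
    [0,0,0,0,0,0.2,1],
    [0,0,0,0,0,0.216,1],
    [0,0,0,0,0,0.216,-1],
    [0,0,0,0,0,0.216,-1],
    [0,0,0,0,0,0.216,-1]
  ]
}}

```text
time: 9.55
ee_pos: [465.0, -11.9, 194.6]
orientation: [1.613, 2.695, 0.001]
ft_force: [-0.1, 0.1, -0.0]
finger_gap: 70.0
finger_force: 0.0
```

{"method": "arm_command", "body": {
  "moves": [
    [0,0,0,0,0,0,-1],
    [0,0,0,0,0,0,-1],
    [0,0,0,0,0,0,-1],
    [0,0,0,0,0,0,-1],
    [0,0,0,0,0,0,-1],
    [0,0,0,0,0,-0.1,-1],
    [0,0,0,0,0,-0.2,-1],
    [0,0,0,0,0,-0.35,-1]
  ]
}}

```text
time: 10.35
ee_pos: [464.0, -11.8, 281.5]
orientation: [-1.611, -2.694, 0.002]
ft_force: [0.5, 0.3, -0.0]
finger_gap: 63.8
finger_force: 12.0
```

```bash
python3 g.py 468.6,-174.4,70,14.37
```

```text
t 10.35 xy [464.04 -11.8 ] tip 90.54 phi 28.22 gap 63.8 F [ 0.5  0.3 -0. ] q6 -0.57
468.6,-174.4,70,14.37 [-0.003, -0.002, 0.308, -0.582, -0.291, 0.082] dist 164
```

{"method": "arm_command", "body": {
  "moves": [
    [0,0,0.1,-0.582,-0.291,0,-1],
    [0,0,0.2,-0.582,-0.291,0,-1],
    [0,0,0.308,-0.582,-0.291,0,-1],
    [0,0,0.308,-0.582,-0.291,0.06,-1],
    [0,0,0.308,-0.582,-0.291,0.082,-1],
    [0,0,0.308,-0.582,-0.291,0.082,-1],
    [0,0,0.308,-0.582,-0.291,0.082,-1],
    [0,0,0.308,-0.582,-0.291,0.082,-1]
  ]
}}

```text
time: 11.15
ee_pos: [469.6, -173.5, 261.6]
orientation: [1.924, 2.483, 0.0]
ft_force: [0.6, 0.0, 0.1]
finger_gap: 63.6
finger_force: 12.0
```

```bash
python3 g.py 468.6,-174.4,49.5,14.37
```

```text
t 11.15 xy [ 469.58 -173.49] tip 70.57 phi 14.45 gap 63.6 F [0.6 0.  0.1] q6 -0.65
468.6,-174.4,49.5,14.37 [0.0, 0.0, 0.002, -0.003, -0.005, 0.084] dist 21
```

{"method": "arm_command", "body": {
  "moves": [
    [0,0,0,-0.002,-0.004,0,-1],
    [0,0,0,-0.002,-0.004,0.02,-1],
    [0,0,0,-0.002,-0.004,0.035,-1],
    [0,0,0,-0.002,-0.004,0.05,-1],
    [0,0,0,-0.002,-0.004,0.06,-1],
    [0,0,0,-0.002,-0.004,0.07,-1],
    [0,0,0,-0.002,-0.004,0.07,-1],
    [0,0,0,-0.002,-0.004,0.07,-1]
  ]
}}

```text
time: 11.95
ee_pos: [468.6, -175.2, 243.7]
orientation: [-1.926, -2.482, 0.0]
ft_force: [-0.6, -0.1, -0.5]
finger_gap: 64.0
finger_force: 12.0
```

```bash
python3 g.py 468.6,-174.4,49.5,14.37
```

```text
t 11.95 xy [ 468.63 -175.22] tip 52.71 phi 14.36 gap 64.0 F [-0.6 -0.1 -0.5] q6 -0.65
468.6,-174.4,49.5,14.37 [-0.0, -0.0, -0.0, 0.003, 0.001, 0.013] dist 3
```

{"method": "arm_command", "body": {
  "moves": [
    [0,0,0,0.002,0.001,0.004,-1],
    [0,0,0,0.002,0.001,0.008,-1],
    [0,0,0,0.002,0.001,0.011,-1],
    [0,0,0,0.002,0.001,0.013,-1],
    [0,0,0,0.002,0.001,0.015,-1],
    [0,0,0,0.002,0.001,0.015,-1],
    [0,0,0,0.002,0.001,0.015,-1],
    [0,0,0,0.002,0.001,0.015,-1]
  ]
}}

```text
time: 12.75
ee_pos: [468.8, -174.6, 240.4]
orientation: [-1.926, -2.482, 0.0]
ft_force: [-3.9, 1.8, 12.0]
finger_gap: 63.6
finger_force: 12.0
```

{"method": "arm_command", "body": {
  "moves": [
    [0,0,0,0,0,0,1],
    [0,0,0,0,0,0,1],
    [0,0,0,0,0,0,1],
    [0,0,0,0,0,0,1],
    [0,0,0,0,0,-0.05,1],
    [0,0,0,0,0,-0.15,1],
    [0,0,0,0,0,-0.2,1],
    [0,0,0,0,0,-0.2,1]
  ]
}}

```text
time: 13.55
ee_pos: [469.3, -174.9, 292.0]
orientation: [1.924, 2.479, 0.001]
ft_force: [-0.0, -0.1, -0.2]
finger_gap: 91.3
finger_force: 0.0
```

```bash
python3 g.py 455.4,-347.1,60,14.37
```

```text
t 13.55 xy [ 469.31 -174.87] tip 101.02 phi 14.36 gap 91.3 F [-0.  -0.1 -0.2] q6 -0.65
455.4,-347.1,60,14.37 [0.004, 0.003, -0.0, -0.653, -0.225, 0.165] dist 178
```

{"method": "arm_command", "body": {
  "moves": [
    [0,0,0,-0.65,-0.225,0,1],
    [0,0,0,-0.65,-0.225,0,1],
    [0,0,0,-0.65,-0.225,0.05,1],
    [0,0,0,-0.65,-0.225,0.165,1],
    [0,0,0,-0.65,-0.225,0.165,1],
    [0,0,0,-0.65,-0.225,0.165,1],
    [0,0,0,-0.65,-0.225,0.165,1],
    [0,0,0,-0.65,-0.225,0.165,1]
  ]
}}

```text
time: 14.35
ee_pos: [455.0, -345.2, 249.6]
orientation: [1.924, 2.482, -0.0]
ft_force: [0.3, 0.7, 0.3]
finger_gap: 91.2
finger_force: 0.0
```

```bash
python3 g.py 455.4,-347.1,4,14.37;  python3 -c "
from m import *
t=np.mean([arm.grab_frame('top').astype(float) for _ in range(3)],0)
print(lid(t,'ql',z=59,uv=(409,264)))"
```

```text
t 14.35 xy [ 454.95 -345.22] tip 58.59 phi 14.43 gap 91.2 F [0.3 0.7 0.3] q6 -0.94
455.4,-347.1,4,14.37 [0.001, 0.001, 0.001, -0.008, -0.0, 0.218] dist 55
(466.3653259277344, -174.89068603515625, 64.3727798461914, 66.13744354248047, 14.448057174682617)
```

{"method": "arm_command", "body": {
  "moves": [
    [0,0,0,-0.004,0,0.05,1],
    [0,0,0,-0.004,0,0.1,1],
    [0,0,0,-0.004,0,0.15,1],
    [0,0,0,-0.004,0,0.2,1],
    [0,0,0,-0.004,0,0.218,1],
    [0,0,0,-0.004,0,0.218,1],
    [0,0,0,-0.004,0,0.218,-1],
    [0,0,0,-0.004,0,0.218,-1]
  ]
}}

```text
time: 15.3
ee_pos: [454.9, -347.2, 194.7]
orientation: [1.926, 2.481, -0.0]
ft_force: [0.0, 0.8, 0.5]
finger_gap: 77.7
finger_force: 0.0
```

{"method": "arm_command", "body": {
  "moves": [
    [0,0,0,0,0,0,-1],
    [0,0,0,0,0,0,-1],
    [0,0,0,0,0,0,-1],
    [0,0,0,0,0,0,-1],
    [0,0,0,0,0,0,-1],
    [0,0,0,0,0,0,-1],
    [0,0,0,0,0,0,-1],
    [0,0,0,0,0,0,-1]
  ]
}}

```text
time: 16.1
ee_pos: [454.9, -347.1, 194.4]
orientation: [1.926, 2.481, -0.0]
ft_force: [-0.5, 0.8, 5.2]
finger_gap: 52.9
finger_force: 12.0
```

```bash
python3 g.py 455.4,-347.1,110,14.37 490,-150,120,14.37 560,60,120,14.37 626.3,243.6,75,14.37
```

```text
t 16.1 xy [ 454.88 -347.07] tip 3.41 phi 14.36 gap 52.9 F [-0.5  0.8  5.2] q6 -0.94
455.4,-347.1,110,14.37 [0.0, 0.0, -0.0, -0.001, 0.002, -0.426] dist 107
490,-150,120,14.37 [0.0, 0.0, 0.0, 0.729, 0.33, -0.04] dist 200
560,60,120,14.37 [0.0, 0.0, 0.0, 0.744, 0.48, 0.0] dist 221
626.3,243.6,75,14.37 [0.0, 0.0, 0.0, 0.646, 0.439, 0.18] dist 200
```

{"method": "arm_command", "body": {
  "moves": [
    [0,0,0,0,0,-0.1,-1],
    [0,0,0,0,0,-0.25,-1],
    [0,0,0,0,0,-0.426,-1],
    [0,0,0,0.2,0.1,-0.46,-1],
    [0,0,0,0.4,0.2,-0.46,-1],
    [0,0,0,0.6,0.3,-0.46,-1],
    [0,0,0,0.729,0.33,-0.46,-1],
    [0,0,0,0.729,0.33,-0.46,-1]
  ]
}}

```text
time: 16.9
ee_pos: [489.2, -145.8, 308.9]
orientation: [-1.921, -2.484, 0.0]
ft_force: [0.8, -0.8, -0.6]
finger_gap: 52.9
finger_force: 12.0
```

{"method": "arm_command", "body": {
  "moves": [
    [0,0,0,0.15,0.1,0,-1],
    [0,0,0,0.3,0.2,0,-1],
    [0,0,0,0.45,0.3,0,-1],
    [0,0,0,0.6,0.4,0,-1],
    [0,0,0,0.744,0.48,0,-1],
    [0,0,0,0.744,0.48,0,-1],
    [0,0,0,0.744,0.48,0,-1],
    [0,0,0,0.744,0.48,0,-1]
  ]
}}

```text
time: 17.7
ee_pos: [559.4, 59.1, 309.0]
orientation: [-1.927, -2.481, 0.001]
ft_force: [0.7, 0.0, -0.4]
finger_gap: 53.4
finger_force: 12.0
```

```bash
python3 g.py 626.3,243.6,70,14.37
```

```text
t 17.7 xy [559.39  59.08] tip 117.97 phi 14.33 gap 53.4 F [ 0.7  0.  -0.4] q6 -0.19
626.3,243.6,70,14.37 [-0.001, 0.0, -0.001, 0.649, 0.442, 0.192] dist 202
```

{"method": "arm_command", "body": {
  "moves": [
    [0,0,0,0.15,0.1,0,-1],
    [0,0,0,0.3,0.2,0,-1],
    [0,0,0,0.45,0.3,0,-1],
    [0,0,0,0.649,0.442,0.1,-1],
    [0,0,0,0.649,0.442,0.192,-1],
    [0,0,0,0.649,0.442,0.192,-1],
    [0,0,0,0.649,0.442,0.192,-1],
    [0,0,0,0.649,0.442,0.192,-1]
  ]
}}

```text
time: 18.5
ee_pos: [626.7, 243.1, 262.4]
orientation: [1.928, 2.48, 0.001]
ft_force: [0.7, -0.4, 0.8]
finger_gap: 53.4
finger_force: 12.0
```

```bash
python3 g.py 626.3,243.6,44.5,14.37
```

```text
t 18.5 xy [626.67 243.09] tip 71.38 phi 14.27 gap 53.4 F [ 0.7 -0.4  0.8] q6 0.09
626.3,243.6,44.5,14.37 [0.001, 0.0, -0.002, 0.002, -0.001, 0.108] dist 27
```

{"method": "arm_command", "body": {
  "moves": [
    [0,0,0,0,0,0.03,-1],
    [0,0,0,0,0,0.05,-1],
    [0,0,0,0,0,0.065,-1],
    [0,0,0,0,0,0.075,-1],
    [0,0,0,0,0,0.085,-1],
    [0,0,0,0,0,0.095,-1],
    [0,0,0,0,0,0.095,-1],
    [0,0,0,0,0,0.095,-1]
  ]
}}

```text
time: 19.3
ee_pos: [626.4, 244.6, 237.5]
orientation: [-1.926, -2.482, 0.0]
ft_force: [0.7, 0.0, -0.6]
finger_gap: 53.5
finger_force: 12.0
```

```bash
python3 g.py 626.3,243.6,44,14.37
```

```text
t 19.3 xy [626.44 244.63] tip 46.47 phi 14.37 gap 53.5 F [ 0.7  0.  -0.6] q6 0.09
626.3,243.6,44,14.37 [-0.0, 0.0, -0.0, -0.004, -0.002, 0.01] dist 3
```

{"method": "arm_command", "body": {
  "moves": [
    [0,0,0,-0.003,-0.001,0.003,-1],
    [0,0,0,-0.003,-0.001,0.006,-1],
    [0,0,0,-0.003,-0.001,0.008,-1],
    [0,0,0,-0.003,-0.001,0.01,-1],
    [0,0,0,-0.003,-0.001,0.011,-1],
    [0,0,0,-0.003,-0.001,0.011,-1],
    [0,0,0,-0.003,-0.001,0.011,-1],
    [0,0,0,-0.003,-0.001,0.011,-1]
  ]
}}

```text
time: 20.1
ee_pos: [626.8, 243.9, 235.5]
orientation: [1.926, 2.481, 0.002]
ft_force: [1.2, 0.1, 8.1]
finger_gap: 53.1
finger_force: 12.0
```

{"method": "arm_command", "body": {
  "moves": [
    [0,0,0,0,0,0,1],
    [0,0,0,0,0,0,1],
    [0,0,0,0,0,0,1],
    [0,0,0,0,0,0,1],
    [0,0,0,0,0,-0.05,1],
    [0,0,0,0,0,-0.15,1],
    [0,0,0,0,0,-0.3,1],
    [0,0,0,0,0,-0.3,1]
  ]
}}

```text
time: 20.9
ee_pos: [627.8, 244.3, 315.4]
orientation: [1.924, 2.479, 0.009]
ft_force: [0.9, 0.2, -0.2]
finger_gap: 91.2
finger_force: 0.0
```

```bash
python3 g.py 630,80,120,-25 635,-80,110,-50 639.9,-234.3,60,-69.45
```

```text
t 20.9 xy [627.79 244.32] tip 124.39 phi 14.36 gap 91.2 F [ 0.9  0.2 -0.2] q6 0.09
630,80,120,-25 [0.008, -0.004, 0.875, -0.639, -0.155, 0.016] dist 164
635,-80,110,-50 [0.0, 0.0, 0.556, -0.572, 0.289, 0.04] dist 160
639.9,-234.3,60,-69.45 [0.0, 0.0, 0.432, -0.382, 0.485, 0.2] dist 162
```

{"method": "arm_command", "body": {
  "moves": [
    [0,0,0.15,-0.15,0,0,1],
    [0,0,0.3,-0.3,-0.1,0,1],
    [0,0,0.45,-0.45,-0.1,0,1],
    [0,0,0.6,-0.639,-0.155,0.016,1],
    [0,0,0.75,-0.639,-0.155,0.016,1],
    [0,0,0.875,-0.639,-0.155,0.016,1],
    [0,0,0.875,-0.639,-0.155,0.016,1],
    [0,0,0.875,-0.639,-0.155,0.016,1]
  ]
}}

```text
time: 21.7
ee_pos: [628.4, 79.5, 305.9]
orientation: [-2.647, -1.692, -0.0]
ft_force: [0.3, 0.6, -0.3]
finger_gap: 91.5
finger_force: 0.0
```

{"method": "arm_command", "body": {
  "moves": [
    [0,0,0.15,-0.15,0.07,0.04,1],
    [0,0,0.3,-0.3,0.15,0.04,1],
    [0,0,0.45,-0.45,0.22,0.04,1],
    [0,0,0.556,-0.572,0.289,0.04,1],
    [0,0,0.556,-0.572,0.289,0.04,1],
    [0,0,0.556,-0.572,0.289,0.04,1],
    [0,0,0.556,-0.572,0.289,0.04,1],
    [0,0,0.556,-0.572,0.289,0.04,1]
  ]
}}

```text
time: 22.5
ee_pos: [633.5, -79.6, 295.7]
orientation: [-2.951, -1.077, 0.0]
ft_force: [-0.5, 0.7, 1.2]
finger_gap: 91.3
finger_force: 0.0
```

{"method": "arm_command", "body": {
  "moves": [
    [0,0,0.15,-0.1,0.12,0.05,1],
    [0,0,0.3,-0.2,0.25,0.1,1],
    [0,0,0.432,-0.3,0.37,0.15,1],
    [0,0,0.432,-0.382,0.485,0.2,1],
    [0,0,0.432,-0.382,0.485,0.2,1],
    [0,0,0.432,-0.382,0.485,0.2,1],
    [0,0,0.432,-0.382,0.485,0.2,1],
    [0,0,0.432,-0.382,0.485,0.2,1]
  ]
}}

```text
time: 23.3
ee_pos: [638.4, -233.7, 246.2]
orientation: [3.091, 0.562, 0.001]
ft_force: [0.4, 0.2, -1.2]
finger_gap: 91.3
finger_force: 0.0
```

```bash
python3 g.py 639.9,-234.3,4,-69.45
```

```text
t 23.3 xy [ 638.39 -233.72] tip 55.19 phi -69.37 gap 91.3 F [ 0.4  0.2 -1.2] q6 0.83
639.9,-234.3,4,-69.45 [0.0, -0.0, 0.002, 0.005, 0.004, 0.205] dist 51
```

{"method": "arm_command", "body": {
  "moves": [
    [0,0,0,0.005,0.004,0.05,1],
    [0,0,0,0.005,0.004,0.1,1],
    [0,0,0,0.005,0.004,0.15,1],
    [0,0,0,0.005,0.004,0.19,1],
    [0,0,0,0.005,0.004,0.205,1],
    [0,0,0,0.005,0.004,0.205,1],
    [0,0,0,0.005,0.004,0.205,-1],
    [0,0,0,0.005,0.004,0.205,-1]
  ]
}}

```text
time: 24.1
ee_pos: [639.9, -235.6, 195.0]
orientation: [3.091, 0.56, 0.001]
ft_force: [-0.6, 0.6, -0.4]
finger_gap: 78.0
finger_force: 0.0
```

{"method": "arm_command", "body": {
  "moves": [
    [0,0,0,0,0,0,-1],
    [0,0,0,0,0,0,-1],
    [0,0,0,0,0,0,-1],
    [0,0,0,0,0,0,-1],
    [0,0,0,0,0,0,-1],
    [0,0,0,0,0,0,-1],
    [0,0,0,0,0,0,-1],
    [0,0,0,0,0,0,-1]
  ]
}}

```text
time: 24.9
ee_pos: [639.8, -235.6, 194.7]
orientation: [3.091, 0.56, 0.0]
ft_force: [-1.6, -0.3, 4.9]
finger_gap: 61.7
finger_force: 12.0
```

```bash
python3 g.py 640,-120,120,-35 642,2.5,70,5.63
```

```text
t 24.9 xy [ 639.8  -235.56] tip 3.75 phi -69.47 gap 61.7 F [-1.6 -0.3  4.9] q6 0.83
640,-120,120,-35 [0.0, -0.0, -0.766, 0.163, -0.432, -0.465] dist 164
642,2.5,70,5.63 [0.0, 0.0, -0.903, 0.406, -0.274, 0.2] dist 132
```

{"method": "arm_command", "body": {
  "moves": [
    [0,0,0,0,0,-0.1,-1],
    [0,0,0,0,0,-0.25,-1],
    [0,0,-0.15,0,0,-0.4,-1],
    [0,0,-0.3,0.05,-0.1,-0.465,-1],
    [0,0,-0.45,0.1,-0.25,-0.465,-1],
    [0,0,-0.6,0.163,-0.432,-0.465,-1],
    [0,0,-0.766,0.163,-0.432,-0.465,-1],
    [0,0,-0.766,0.163,-0.432,-0.465,-1]
  ]
}}

```text
time: 25.7
ee_pos: [639.8, -118.9, 310.6]
orientation: [-2.784, -1.456, 0.001]
ft_force: [-0.3, -0.3, -0.9]
finger_gap: 61.7
finger_force: 12.0
```

{"method": "arm_command", "body": {
  "moves": [
    [0,0,-0.15,0.1,-0.05,0,-1],
    [0,0,-0.3,0.2,-0.1,0,-1],
    [0,0,-0.45,0.3,-0.2,0,-1],
    [0,0,-0.6,0.406,-0.274,0,-1],
    [0,0,-0.75,0.406,-0.274,0.1,-1],
    [0,0,-0.903,0.406,-0.274,0.2,-1],
    [0,0,-0.903,0.406,-0.274,0.2,-1],
    [0,0,-0.903,0.406,-0.274,0.2,-1]
  ]
}}

```text
time: 26.5
ee_pos: [642.2, 1.7, 260.8]
orientation: [-2.117, -2.32, 0.001]
ft_force: [0.9, 0.4, -0.1]
finger_gap: 61.9
finger_force: 12.0
```

{"method": "arm_command", "body": {
  "moves": [
    [0,0,0,0,0,0,-1],
    [0,0,0,0,0,0,-1],
    [0,0,0,0,0,0,-1],
    [0,0,0,0,0,0,-1],
    [0,0,0,0,0,0,-1],
    [0,0,0,0,0,0,-1],
    [0,0,0,0,0,0,-1],
    [0,0,0,0,0,0,-1]
  ]
}}

```text
time: 27.3
ee_pos: [642.1, 2.4, 260.7]
orientation: [-2.11, -2.328, 0.0]
ft_force: [-1.2, 0.8, -0.1]
finger_gap: 61.7
finger_force: 12.0
```

```bash
python3 g.py 642.4,2.5,38.5,5.63; python3 -c "
from h import *
f=arm.grab_frame('side');cv2.imwrite('pics/s4.png',cv2.resize(f[190:290,310:440,::-1],None,fx=5,fy=5,interpolation=cv2.INTER_CUBIC))"
```

```text
t 27.3 xy [642.09   2.4 ] tip 69.72 phi 5.63 gap 61.7 F [-1.2  0.8 -0.1] q6 -0.13
642.4,2.5,38.5,5.63 [-0.0, -0.0, -0.0, 0.0, 0.001, 0.125] dist 31
```

View pics/s4.png

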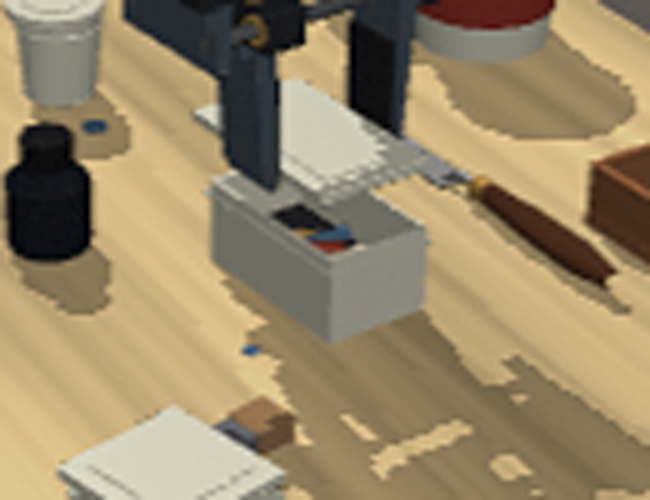

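The side view shows the oblong lid level and squared up over its tub. The square lid (bottom) and small lid (top left) are also on. Lowering.

{"method": "arm_command", "body": {
  "moves": [
    [0,0,0,0,0,0.04,-1],
    [0,0,0,0,0,0.07,-1],
    [0,0,0,0,0,0.085,-1],
    [0,0,0,0,0,0.095,-1],
    [0,0,0,0,0,0.105,-1],
    [0,0,0,0,0,0.113,-1],
    [0,0,0,0,0,0.113,-1],
    [0,0,0,0,0,0.113,-1]
  ]
}}

```text
time: 28.15
ee_pos: [642.2, 2.4, 232.6]
orientation: [2.109, 2.328, 0.0]
ft_force: [1.5, 0.6, -1.2]
finger_gap: 61.8
finger_force: 12.0
```

```bash
python3 g.py 642.4,2.5,38.3,5.63
```

```text
t 28.15 xy [642.2    2.37] tip 41.62 phi 5.63 gap 61.8 F [ 1.5  0.6 -1.2] q6 -0.13
642.4,2.5,38.3,5.63 [0.001, 0.0, 0.0, 0.0, 0.001, 0.013] dist 3
```

{"method": "arm_command", "body": {
  "moves": [
    [0,0,0,0,0,0.004,-1],
    [0,0,0,0,0,0.008,-1],
    [0,0,0,0,0,0.011,-1],
    [0,0,0,0,0,0.013,-1],
    [0,0,0,0,0,0.014,-1],
    [0,0,0,0,0,0.014,-1],
    [0,0,0,0,0,0.014,-1],
    [0,0,0,0,0,0.014,-1]
  ]
}}

```text
time: 28.95
ee_pos: [642.3, 2.4, 229.8]
orientation: [2.11, 2.328, 0.0]
ft_force: [-3.5, 0.0, 12.3]
finger_gap: 62.0
finger_force: 12.0
```

{"method": "arm_command", "body": {
  "moves": [
    [0,0,0,0,0,0,1],
    [0,0,0,0,0,0,1],
    [0,0,0,0,0,0,1],
    [0,0,0,0,0,0,1],
    [0,0,0,0,0,-0.05,1],
    [0,0,0,0,0,-0.15,1],
    [0,0,0,0,0,-0.35,1],
    [0,0,0,0,0,-0.5,1]
  ]
}}

```text
time: 29.75
ee_pos: [642.2, 2.4, 357.0]
orientation: [2.109, 2.327, 0.001]
ft_force: [1.1, -1.3, -0.6]
finger_gap: 91.5
finger_force: 0.0
```

{"method": "arm_command", "body": {
  "moves": [
    [0,0,0,-0.2,0,-0.3,1],
    [0,0,0,-0.4,0,-0.6,1],
    [0,0,0,-0.6,0,-0.6,1],
    [0,0,0,-0.8,0,-0.6,1],
    [0,0,0,-1,0,-0.6,1],
    [0,0,0,-1,0,-0.6,1],
    [0,0,0,-1,0,-0.6,1],
    [0,0,0,-1,0,-0.6,1]
  ]
}}

```text
time: 30.55
ee_pos: [666.3, -247.8, 504.8]
orientation: [2.112, 2.325, 0.0]
ft_force: [0.1, 0.4, -0.0]
finger_gap: 90.9
finger_force: 0.0
```

```bash
python3 g.py; python3 -c "
from h import *
f=arm.grab_frame('side');cv2.imwrite('pics/s5.png',cv2.resize(f[160:330,220:460,::-1],None,fx=3.3,fy=3.3,interpolation=cv2.INTER_CUBIC))
f=arm.grab_frame('top');cv2.imwrite('pics/t5.png',cv2.resize(f[130:330,80:450,::-1],None,fx=2.1,fy=2.1,interpolation=cv2.INTER_CUBIC))"
```

```text
t 30.55 xy [ 666.28 -247.75] tip 313.79 phi 5.51 gap 90.9 F [ 0.1  0.4 -0. ] q6 -0.49
```

View pics/s5.png

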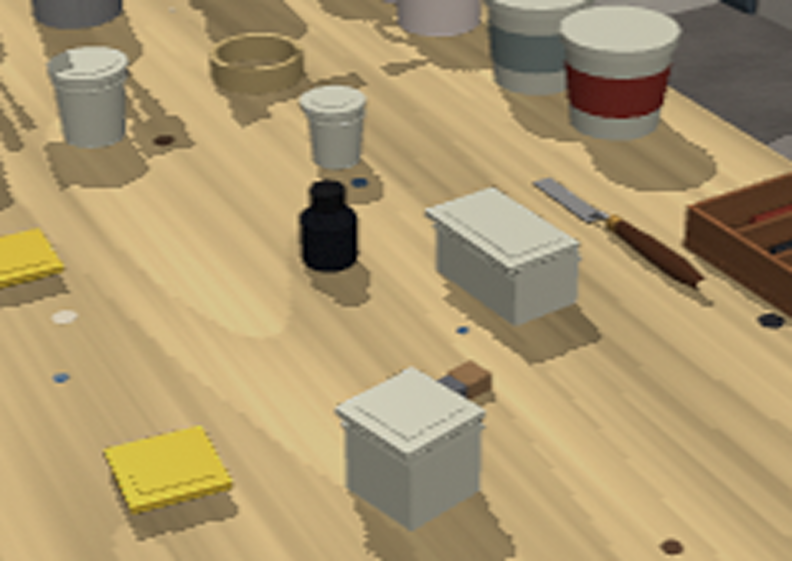

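View pics/t5.png

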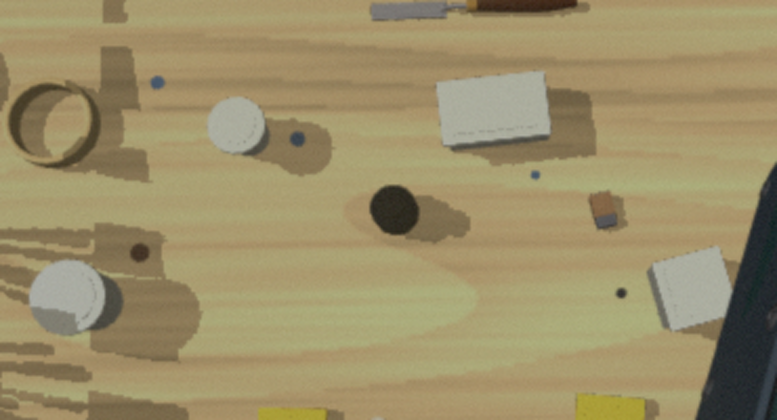

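Both views show all four lids flat on their tubs, with the tubs and the ink bottle upright and the gripper clear. Handing in.

```bash
python3 -c "
from cell import arm
print(arm.job_done())"
```

```text
the job is handed in; nothing more can be done
None
```

I put all four lids on their matching tubs and handed the job in at about 31 s. In the final pictures every lid lies flat and the tubs and ink bottle stand upright; the hand-in gave no verdict.

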